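# Break down the stack of engine parts

### The arm

A 6-joint arm with a two-finger parallel gripper is mounted at the origin on a cart in front of the work surface, level with it; the furniture and walls round the work are solid. World frame = base frame: x ahead of the robot, y to its left, z up, the work surface at z = 0. Lengths are in m, angles in rad, forces in N, time in s.
With the tool pointing down it reaches from about 0.375 to 0.925 m from the base axis. Payload 5.7 kg.
Tool frame: the origin (TCP) lies at the centre of the arm's flange, where the gripper is bolted on; the fingertips stand 173 mm ahead of it and the grasp point (between the pads) lies 155 mm ahead of it; z points along the fingers, y is the direction in which the jaws open and shut (so a half turn about z gives the same grasp; the last joint's range is limited). The gripper opens to 85 mm and grips with 20 to 120 N. Pads are 22 mm wide; open, the fingers measure 114 mm over their backs; the gripper's body (76 mm by 85 mm) begins 54 mm behind the grasp point. The pads swing forward as they close: fully open they stand 13 mm farther back than shut.
Start: joints at [1.034, 0.359, 1.51, -0, 1.272, -0.115], TCP at [0.246, 0.547, 0.405] pointing down, gripper open.
Joint ranges: [-2.97, 2.97], [-1.01, 2.36], [0.21, 2.38], [-0.96, 4.11], [0.2, 2.71], [-2.98, 2.98]. Speed limits (rad/s): [2.39, 2.39, 3.14, 3.14, 3.14, 3.14].

### API

Orientations are given as a rotation vector (axis times angle).
In Python, from station import sense, capture, finish_job, recognise, spot_point gives the robot as it stands. The module is installed in compiled form; this text tells all that it offers.
- The arm moves only by the tool step_arm, never from a script. Its argument "series" is one flat list of numbers, 5 for each row, row after row: the closure, from -1 (fully open) to 1 (shut), so that 0 is half open, then the shift along the tool's x, y, z scaled (see below), then the turn about the tool's z scaled (see below). A call has exactly 10 rows; each row shifts and turns the pose as measured when the row begins, along the tool's axes as they then stand; what a row does not reach is not made up. The controller multiplies each number of a shift by 20 mm and each number of a turn by 5 degrees. A row lasts 1/12 s, in which the tool goes at most 41.7 mm and 7.16 degrees, less where a joint would pass 70% of its speed; a pose out of reach is approached as far as the arm can. A call with a number of a shift or a turn outside -1 to 1 is refused whole. A call with a gripper value outside its range is refused whole. The fingers move at their own pace and stop on an object; the grip force is fixed at half the most. Time passes only in rows, so rows that do not move let the fingers close, or fill a call up. It gives the time, the measured TCP pose, the force and the opening at its end, in the units of the state.
- sense(): the state, without advancing time (a new reading comes with each control period).
- capture(name): name is "side" or "top"; returns a dict with "image" (420x560x3 uint8, red, green, blue), "fx", "fy", "cx", "cy" (pixels), "T" (4x4, takes a point from camera to world coordinates). Camera axes: x right, y up, looking along -z (the intrinsics and any distortion apply to the point x, -y, -z); pixel columns grow to the right and rows downward; lengths in m; the calibration is good to about 2 mm. A picture is of the moment at which its call begins. There is no depth.
- finish_job(): hands the job in, once; it reports no verdict.
Trained networks look in a picture, given as the dict that the camera call returned (one of the last four; its "shot" number tells which), for a name from the list of things; names that differ only in an ending like _2 or _b are one class to them, and where a whole thing is asked for, a point or a joint stands for the part that bears it (a point fixed in the world has none). Each returns a list of dicts, best first, with "p" (0 to 1); they miss things now and then, are a little off and sometimes report something else, mostly with a low value. They report only what shows in the picture. A call takes as long as a camera call. They do not tell look-alikes from the thing itself.
- recognise(picture, thing): "xyz" ([x, y, z] in m, in world coordinates, good to about 4 mm: the middle of the surface that is visible of it).
- spot_point(picture, thing): "xyz" ([x, y, z] in m, in world coordinates, good to about 4 mm: a listed point, or the origin of a listed thing).
The state is a dict: "clock": time; "joint_pos": joint angles; "joint_vel": joint speeds; "joint_torque": joint torques, N m; "tool_pos": TCP position; "tcp_rot": TCP orientation; "wrist_force": force on the tool from outside, world axes, zero at the start; "wrist_torque": the same for the moment, N m; "grip_width": finger opening in m.
Only numpy, scipy, OpenCV 4.12 (cv2) and the standard library are available. Lean on these libraries where they do the work, as an engineer would, in place of code of your own. Each camera call takes 0.05 s, during which the arm holds its last target. There are 200 camera calls.

### The job

Take the stack of engine parts apart and lay each part out in its own grey holder: the spring standing upright in the smallest round dish, the collar flat in the middle-sized dish, the bearing flat in the largest dish, and the connecting rod flat and lengthwise in the rectangular tray, either way round. Each part must rest on the floor of its holder, well inside the rim, and be let go of. Leave the piston and the pliers where they are.

Things in the scene. Friction and masses are not known exactly. Their poses are not given: they have to be found in the camera images.
- spring: Steel valve coil spring, 30 mm diameter, 42 mm tall, standing upright on the very top of the stack (on the collar). Origin: centre of its underside, z up its axis. Solid to the gripper; about 50 g.
- collar: Plain dark steel spacer collar (thick ring), 44 mm outside diameter, 20 mm tall, 17 mm bore, lying flat on the bearing, under the spring. Origin: centre of its underside, z up its axis. About 140 g.
- bearing: Steel ball bearing, 62 mm outside diameter, 16 mm thick, lying flat on the big end of the connecting rod, under the collar. Origin: centre of its underside, z up its axis. About 200 g; grip it across the outside.
- con_rod: Steel connecting rod lying flat at the bottom of the stack: 172 mm long (y), 82 wide (x), 20 thick, 0.38 kg. Origin: centre of outline, underside. Big end (62 mm round body) centred at y = +48 mm, carries the stack; small end (28 mm) at -y. Straight shank y = -58 to +18 mm, 26 mm wide in x, 4 to 16 mm above the underside: grip it there, across x. Balance point y = about +20 mm.
- rod_tray: The only rectangular tray: shallow, grey plastic, fixed, 116 x 206 mm outside (long side along its y), inside 110 x 200 mm; floor 3 mm above the table, rim 8 mm above the table. Origin: centre of its underside. The connecting rod goes here, lengthwise, either way round.
- piston: Bystander, to be left alone: aluminium piston, 66 mm diameter, 57 mm tall, standing loose on a thin mat (3 mm). Origin: centre of its underside.
- pliers: Bystander, to be left alone: pliers with green grips, 53 x 174 x 12 mm, lying loose on the thin mat, long side along its y. Origin: centre of the outline, on the underside.
- dish_large: The largest of the three round, shallow grey plastic dishes, fixed to the table: 92 mm outside, 86 mm inside diameter, floor 3 mm above the table, rim 7 mm above the table. Origin: centre of its underside. The bearing goes here.
- dish_middle: The middle-sized of the three round, shallow grey plastic dishes, fixed to the table: 64 mm outside, 58 mm inside diameter, floor 3 mm above the table, rim 7 mm above the table. Origin: centre of its underside. The collar goes here.
- dish_small: The smallest of the three round, shallow grey plastic dishes, fixed to the table: 50 mm outside, 44 mm inside diameter, floor 3 mm above the table, rim 7 mm above the table. Origin: centre of its underside. The spring goes here.
Mind the look-alikes: they are no part of the job. What is shaped like the dish_large but blue is not meant.

How it is judged:
At the end, for the whole second after the job is handed in: Spring, collar, bearing: each on the floor of its own dish (smallest, middle, largest), within 12 mm of the centre, level to 0.12 rad; rod flat on the tray floor, within 15 mm of its centre each way and 0.25 rad of its length; all released, at rest (horizontal distance between bearing and dish_large below 0.012 m and z of bearing in the frame of dish_large between 0 and 0.006 m and angle between each of bearing, collar, spring, con_rod's own z axis and vertical below 0.12 rad and horizontal distance between collar and dish_middle below 0.012 m and z of collar in the frame of dish_middle between 0 and 0.006 m and horizontal distance between spring and dish_small below 0.012 m and z of spring in the frame of dish_small between 0 and 0.006 m and x of con_rod in the frame of rod_tray between -0.015 and 0.015 m and y of con_rod in the frame of rod_tray between -0.015 and 0.015 m and angle between the y axis of con_rod and the y axis of rod_tray, either way round below 0.25 rad and z of con_rod in the frame of rod_tray between 0 and 0.007 m and linear speed of each of con_rod, bearing, collar, spring below 0.02 m/s); the robot touches nothing.
It fails at once if piston disturbed (moved more than 20 mm) (distance of piston from where it was at the start of the episode above 0.02 m).
It fails at once if pliers disturbed (moved more than 20 mm) (distance of pliers from where it was at the start of the episode above 0.02 m).
It also fails if it takes over 104 s, if anything falls off the work surface, if the arm or the gripper's body presses on something with over 40 N, if the wrist force passes 120 N, or if a joint passes its speed limit or range.

## Working session

There is one attempt and no reset: what is moved stays moved. The work goes in short steps, Python scripts to look and compute and a tool call to move; the robot and the scene stay as the last step left them, time stands still between calls to the robot, and variables do not carry over. Pictures are saved under pics/ and viewed, about 12 in all and at most 16, crops included, and the job is handed in when it is done.

Besides the shell and the picture viewer there is one more tool, called after ">>>" as name(argument=value, ...), one argument or row to a line, values as JSON. step_arm: Moves the arm, as the interface text tells. Shifts and turns lie within -1 to 1; 1 stands for 20 mm of shift or 5 degrees of turn. Its arguments: {"type":"object","properties":{"series":{"type":"array"}},"required":["series"]}

```bash
mkdir -p pics && cat > h.py <<'E'
import numpy as np, cv2
from station import sense, capture, finish_job, recognise, spot_point
np.set_printoptions(precision=4,suppress=True)
def save(c,n): cv2.imwrite(f'pics/{n}.png',c['image'][:,:,::-1])
def ray(c,u,v,z):
    K=np.array([[c['fx'],0,c['cx']],[0,c['fy'],c['cy']],[0,0,1]])
    d=np.linalg.inv(K)@[u,v,1]; d=np.asarray(c['T'])[:3,:3]@[d[0],-d[1],-d[2]]; o=np.asarray(c['T'])[:3,3]
    return o+d*(z-o[2])/d[2]
def proj(c,p):
    q=np.linalg.inv(c['T'])@np.append(p,1); return c['cx']+c['fx']*q[0]/-q[2], c['cy']+c['fy']*-q[1]/-q[2]
E
python3 - <<'E'
from h import *
for n in('top','side'):
    c=capture(n); save(c,n+'0'); print(n,{k:v for k,v in c.items() if k not in('image',)})
    for t in 'spring collar bearing con_rod rod_tray piston pliers dish_large dish_middle dish_small'.split():
        for f in(spot_point,recognise):
            print(t,f.__name__,[(np.round(r['xyz'],3).tolist(),round(r['p'],2),np.round(proj(c,r['xyz'])).tolist()) for r in f(c,t)][:3])
print(sense())
E
```

```text
top {'fx': 388.7227197274903, 'fy': 388.7227197274903, 'cx': 275.9823078149788, 'cy': 210.02626785312927, 'T': array([[-0.0274,  0.9824, -0.185 ,  0.2831],
       [-0.9996, -0.0269,  0.0049, -0.0384],
       [-0.0002,  0.185 ,  0.9827,  1.1774],
       [ 0.    ,  0.    ,  0.    ,  1.    ]]), 'shot': 1}
spring call [([0.471, -0.248, 0.055], 0.53, [346.0, 216.0])]
spring call []
collar call [([0.466, -0.251, 0.037], 0.49, [346.0, 219.0])]
collar call []
bearing call [([0.47, -0.251, 0.023], 0.64, [345.0, 218.0])]
bearing call [([0.456, -0.23, 0.034], 0.49, [339.0, 222.0])]
con_rod call [([0.484, -0.291, 0.0], 0.66, [356.0, 215.0])]
con_rod call [([0.48, -0.295, 0.016], 0.66, [359.0, 215.0])]
rod_tray call [([0.417, 0.269, 0.004], 0.92, [173.0, 241.0])]
rod_tray call [([0.415, 0.271, 0.004], 0.64, [173.0, 242.0])]
piston call [([0.594, 0.119, 0.003], 0.9, [223.0, 183.0]), ([0.468, -0.247, 0.02], 0.61, [344.0, 219.0])]
piston call [([0.586, 0.119, 0.057], 0.82, [220.0, 181.0])]
pliers call [([0.565, 0.304, 0.002], 0.87, [163.0, 194.0]), ([0.618, -0.202, 0.006], 0.18, [325.0, 173.0])]
pli
[... 2145 characters left out ...]
002], 0.64, [369.0, 252.0])]
dish_middle call [([0.618, -0.203, 0.005], 0.9, [369.0, 252.0])]
dish_small call [([0.46, -0.121, 0.004], 0.84, [293.0, 262.0])]
dish_small call [([0.457, -0.118, 0.008], 0.72, [291.0, 261.0])]
{'clock': 2.1, 'joint_pos': array([ 1.0339,  0.3588,  1.5104, -0.    ,  1.2725, -0.1151]), 'joint_vel': array([ 0.0003, -0.0002,  0.0009, -0.0027, -0.0019, -0.0009]), 'joint_torque': array([  0.0012, -52.7578, -27.9042,  -0.0002,   0.0018,  -0.    ]), 'tool_pos': array([0.2457, 0.5474, 0.4047]), 'tcp_rot': array([-0.6577, -3.072 ,  0.0001]), 'wrist_force': array([-0.3346,  0.3759,  0.3185]), 'wrist_torque': array([0.0094, 0.066 , 0.0034]), 'grip_width': 0.0855494564297865}
```

View pictures.

View pics/top0.png

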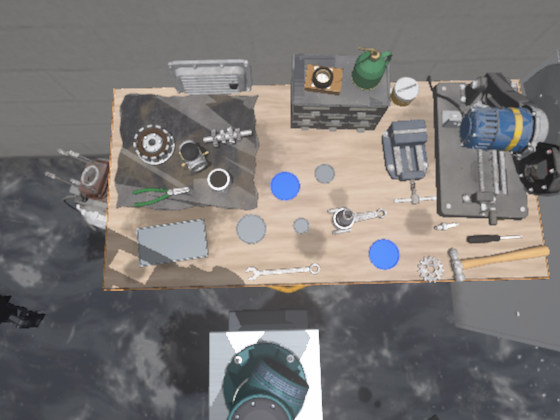

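View pics/side0.png

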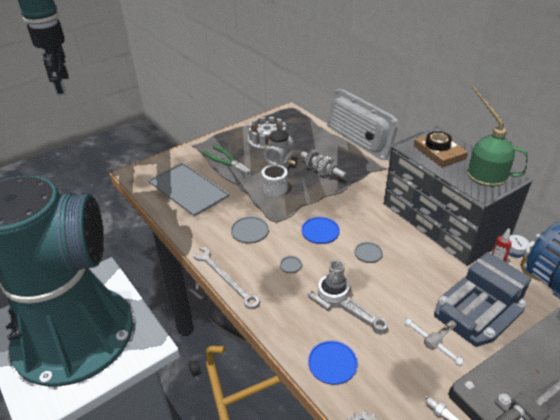

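```bash
python3 - <<'E'
from h import *
c=capture('top');s=capture('side')
def crop(c,u,v,w,h,k): return cv2.resize(c['image'][v:v+h,u:u+w,::-1],None,fx=k,fy=k,interpolation=cv2.INTER_CUBIC)
a=crop(c,230,170,180,100,4)[:, :760]
b=crop(s,220,205,180,135,4)[:,:720]
b=cv2.resize(b,(427,320)) ; d=crop(c,130,210,90,65,4); d=cv2.resize(d,(360,260))
o=np.zeros((595,800,3),np.uint8)
a=cv2.resize(a,(486,270)); o[:270,:486]=a; o[270:590,:427]=b; o[270:530,430:790]=d
cv2.imwrite('pics/crop1.png',o)
# holders: grey segmentation by region around seed, fitted at rim height
for c,tag in((c,'top'),(s,'side')):
  hsv=cv2.cvtColor(c['image'],cv2.COLOR_RGB2HSV).astype(int)
  for n,p,z in(('large',(.4495,.0315,.003),.007),('middle',(.619,-.201,.003),.007),('small',(.458,-.118,.003),.007),('tray',(.415,.27,.003),.008)):
    u,v=proj(c,p); m=((hsv[...,1]<70)).astype(np.uint8)
    nb,l,st,ce=cv2.connectedComponentsWithStats(m); i=l[int(round(v)),int(round(u))]
    cnt=max(cv2.findContours((l==i).astype(np.uint8),0,cv2.CHAIN_APPROX_NONE)[0],key=len)[:,0]
    w=np.array([ray(c,x,y,z)[:2] for x,y in cnt])
    r=cv2.minAreaRect((w*1000).astype(np.float32)); print(tag,n,st[i],r)
E
```

```text
top large [     0      0    560    420 224570] ((571.6845703125, -57.84796142578125), (1906.636962890625, 1320.72216796875), 88.42277526855469)
top middle [     0      0    560    420 224570] ((571.6845703125, -57.84796142578125), (1906.636962890625, 1320.72216796875), 88.42277526855469)
top small [     0      0    560    420 224570] ((571.6845703125, -57.84796142578125), (1906.636962890625, 1320.72216796875), 88.42277526855469)
top tray [     0      0    560    420 224570] ((571.4379272460938, -57.8314208984375), (1905.007568359375, 1319.59375), 88.42276000976562)
side large [     0      0    560    420 204630] ((750.9979858398438, 512.62353515625), (2134.6083984375, 2696.9111328125), 48.94925308227539)
side middle [     0      0    560    420 204630] ((750.9979858398438, 512.62353515625), (2134.6083984375, 2696.9111328125), 48.94925308227539)
side small [     0      0    560    420 204630] ((750.9979858398438, 512.62353515625), (2134.6083984375, 2696.9111328125), 48.94925308227539)
side tray [     0      0    560    420 204630] ((750.0508422851562, 511.0977783203125), (2132.03662109375, 2693.662109375), 48.94925308227539)
```

View pics/crop1.png

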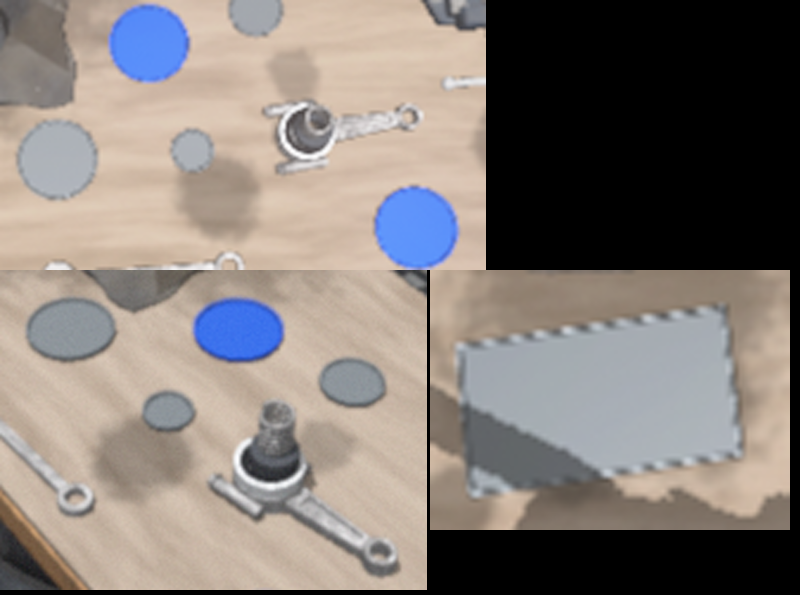

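```bash
python3 - <<'E'
from h import *
c=capture('top');s=capture('side')
q=[ray(c,u,v,.006)[:2] for u,v in((137,228.75),(203.25,219.25),(208,256.25),(140,266.25))]
q=np.array(q);print(q,q.mean(0)); d=(q[0]+q[3]-q[1]-q[2]);print('tray yaw of y axis',np.degrees(np.arctan2(d[1],d[0])), np.linalg.norm(d)/2)
d=(q[0]+q[1]-q[2]-q[3]);print('short',np.degrees(np.arctan2(d[1],d[0])),np.linalg.norm(d)/2)
for n,u,v in(('large',251.1,229.3),('small',301.1,225.9),('middle',324.4,174.4)): print(n,ray(c,u,v,.005))
k=427/720*4
for n,u,v in(('large',71,59),('small',168,141),('middle',353,111)): print('side',n,ray(s,220+u/k,205+v/k,.005))
e=ray(c,381.1,213.3,.02);e2=ray(s,220+379/k,205+281/k,.02);print('small end',e,e2)
for b in(np.array([.469,-.248,0]),):
  d=b-(e+e2)/2; print('rod yaw',np.degrees(np.arctan2(d[1],d[0])),np.linalg.norm(d[:2]))
for z,u,v in((.094,319,114),):print('spring top',ray(c,230+u/2.7,170+v/2.7,z)); 
print('spring top side',ray(s,220+277/k,205+141/k,.098)); print('bearing ctr',ray(c,230+306/2.7,170+132/2.7,.036),ray(s,220+270/k,205+190/k,.036))
print([[r['xyz'] for r in spot_point(x,t)] for x in(c,s) for t in('spring','collar','bearing')])
E
```

```text
[[0.4573 0.3796]
 [0.4811 0.1785]
 [0.3682 0.1635]
 [0.344  0.3663]] [0.4127 0.272 ]
tray yaw of y axis 96.766066535143 0.20333656994884095
short 7.152772721813113 0.11397690756767302
large [0.4463 0.033  0.005 ]
small [ 0.4525 -0.1193  0.005 ]
middle [ 0.6128 -0.1985  0.005 ]
side large [0.4456 0.0265 0.005 ]
side small [ 0.4521 -0.1244  0.005 ]
side middle [ 0.6158 -0.2033  0.005 ]
small end [ 0.4822 -0.3617  0.02  ] [ 0.4814 -0.3674  0.02  ]
rod yaw 96.25710599215435 0.11726955751702307
spring top [ 0.4751 -0.248   0.094 ]
spring top side [ 0.4688 -0.251   0.098 ]
bearing ctr [ 0.4657 -0.2436  0.036 ] [ 0.4671 -0.2486  0.036 ]
[[[0.4703, -0.2451, 0.0505]], [[0.4698, -0.2528, 0.036]], [[0.4698, -0.2466, 0.0201], [0.4657, -0.2522, 0.037]], [[0.4737, -0.2474, 0.0555]], [[0.4696, -0.251, 0.034]], [[0.4751, -0.2444, 0.0161], [0.4723, -0.2492, 0.0587], [0.6188, -0.2012, 0.0013]]]
```

```bash
cat > plan.py <<'E'
from h import *
from scipy.spatial.transform import Rotation as R
import sys
# usage: plan.py x y z yaw [rows]; prints rows (shift xyz, turn) toward target, simulated exactly
def plan(t,yaw,n=10):
    s=sense(); p=np.array(s['tool_pos']); r=R.from_rotvec(s['tcp_rot']).as_matrix()
    y0=np.degrees(np.arctan2(r[1,1],r[0,1]))
    print('t %.2f'%s['clock'],'pos',p,'yaw %.1f tilt %.3f'%(y0,np.degrees(np.arccos(-r[2,2]))),'F',s['wrist_force'],'w %.4f'%s['grip_width'])
    d=np.array(t)-p; Y=y0
    for i in range(n):
        a=np.radians(Y); M=np.array([[-np.sin(a),np.cos(a),0],[np.cos(a),np.sin(a),0],[0,0,-1]])
        u=M@d/.02; f=min(1,1/max(1e-9,abs(u).max())); u=np.round(u*f,2); w=np.round(np.clip((Y-yaw)/5,-1,1),2)
        print(i,u,w); d=d-M.T@u*.02; Y-=w*5
        if abs(d).max()<3e-4 and abs(Y-yaw)<.3: break
    print('left',d,Y-yaw)
if __name__=='__main__':
    a=list(map(float,sys.argv[1:])); plan(a[:3],a[3],int(a[4]) if len(a)>4 else 10)
E
python3 plan.py .47 -.248 .32 7 40
```

```text
t 2.60 pos [0.2456 0.5474 0.4047] yaw 65.8 tilt 0.009 F [ 0.782  -0.5868  0.1942] w 0.0852
0 [-0.84 -1.    0.13] 1.0
1 [-1.   -1.    0.14] 1.0
2 [-1.   -0.84  0.13] 1.0
3 [-1.   -0.7   0.13] 1.0
4 [-1.   -0.58  0.12] 1.0
5 [-1.   -0.47  0.11] 1.0
6 [-1.   -0.37  0.11] 1.0
7 [-1.   -0.27  0.11] 1.0
8 [-1.   -0.18  0.1 ] 1.0
9 [-1.   -0.09  0.1 ] 1.0
10 [-1.  -0.   0.1] 1.0
11 [-1.    0.09  0.1 ] 0.77
12 [-1.    0.15  0.1 ] -0.0
13 [-1.    0.15  0.1 ] -0.0
14 [-1.    0.15  0.1 ] -0.0
15 [-1.    0.15  0.1 ] -0.0
16 [-1.    0.15  0.1 ] -0.0
17 [-1.    0.16  0.11] -0.0
18 [-1.    0.15  0.1 ] -0.0
19 [-1.    0.16  0.11] -0.0
20 [-1.    0.15  0.1 ] -0.0
21 [-1.    0.16  0.11] -0.0
22 [-1.    0.15  0.1 ] -0.0
23 [-1.    0.16  0.11] -0.0
24 [-1.    0.15  0.1 ] -0.0
25 [-1.    0.16  0.11] -0.0
26 [-1.    0.15  0.1 ] -0.0
27 [-1.    0.16  0.11] -0.0
28 [-1.    0.15  0.1 ] -0.0
29 [-1.    0.16  0.11] -0.0
30 [-1.    0.15  0.1 ] -0.0
31 [-1.    0.16  0.11] -0.0
32 [-1.    0.15  0.1 ] -0.0
33 [-1.    0.16  0.11] -0.0
34 [-1.    0.15  0.1 ] -0.0
35 [-1.    0.16  0.11] -0.0
36 [-1.    0.15  0.1 ] -0.0
37 [-1.    0.16  0.11] -0.0
38 [-1.    0.15  0.1 ] -0.0
39 [-0.37  0.06  0.04] -0.0
left [-0.0001  0.0001 -0.0001] -0.013458034388312612
```

>>> step_arm(
  series=[-1, -0.8, -0.8, 0.1, 1, -1, -1, -0.7, 0.1, 1, -1, -1, -0.6, 0.1, 1, -1, -1, -0.4, 0.1, 1, -1, -1, -0.3, 0.1, 1, -1, -1, -0.2, 0.1, 1, -1, -1, -0.1, 0.1, 1, -1, -1, 0, 0.1, 1, -1, -1, 0.1, 0.1, 1, -1, -1, 0.2, 0.1, 1],
)

```text
clock: 3.43
tool_pos: [0.346, 0.3539, 0.3844]
tcp_rot: [-1.934, -2.473, -0.009]
wrist_force: [0.4, 0.8, -0.3]
grip_width: 0.0856
```

>>> step_arm(
  series=[-1, -1, 0.2, 0.1, 1, -1, -1, 0.2, 0.1, 0.4, -1, -1, 0.2, 0.1, 0, -1, -1, 0.2, 0.1, 0, -1, -1, 0.2, 0.1, 0, -1, -1, 0.2, 0.1, 0, -1, -1, 0.2, 0.1, 0, -1, -1, 0.2, 0.1, 0, -1, -1, 0.2, 0.1, 0, -1, -1, 0.2, 0.1, 0],
)

```text
clock: 4.27
tool_pos: [0.4148, 0.1516, 0.3643]
tcp_rot: [2.096, 2.339, 0.017]
wrist_force: [-1.0, -0.8, 0.5]
grip_width: 0.0854
```

>>> step_arm(
  series=[-1, -1, 0.1, 0.1, 0, -1, -1, 0.1, 0.1, 0, -1, -1, 0.1, 0.1, 0, -1, -1, 0.1, 0.1, 0, -1, -1, 0.1, 0.1, 0, -1, -1, 0.1, 0.1, 0, -1, -1, 0.1, 0.1, 0, -1, -1, 0.1, 0.1, 0, -1, -1, 0.1, 0.1, 0, -1, -1, 0.1, 0.1, 0],
)

```text
clock: 5.1
tool_pos: [0.459, -0.0553, 0.3443]
tcp_rot: [2.093, 2.335, 0.023]
wrist_force: [0.4, 0.8, 0.4]
grip_width: 0.0854
```

```bash
python3 plan.py .47 -.248 .3 7 20
```

```text
t 5.10 pos [ 0.459  -0.0553  0.3443] yaw 6.3 tilt 0.891 F [0.4357 0.7952 0.4303] w 0.0854
0 [-1.   -0.05  0.23] -0.15
1 [-1.   -0.07  0.23] 0.0
2 [-1.   -0.06  0.23] 0.0
3 [-1.   -0.07  0.23] 0.0
4 [-1.   -0.06  0.23] 0.0
5 [-1.   -0.07  0.23] 0.0
6 [-1.   -0.06  0.23] 0.0
7 [-1.   -0.07  0.23] 0.0
8 [-1.   -0.06  0.23] 0.0
9 [-0.63 -0.04  0.14] 0.0
left [-0.0001 -0.     -0.0001] 0.003639040887264855
```

>>> step_arm(
  series=[-1, -1, -0.06, 0.2, -0.1, -1, -1, -0.06, 0.2, 0, -1, -1, -0.06, 0.2, 0, -1, -1, -0.06, 0.2, 0, -1, -1, -0.06, 0.2, 0, -1, -1, -0.06, 0.2, 0, -1, -1, -0.06, 0.2, 0, -1, -1, -0.06, 0.2, 0, -1, -0.7, -0.06, 0.2, 0, -1, -0.3, 0, 0.2, 0],
)

```text
clock: 5.93
tool_pos: [0.472, -0.2481, 0.3035]
tcp_rot: [2.08, 2.336, 0.026]
wrist_force: [-0.2, -1.0, 0.4]
grip_width: 0.0854
```

```bash
python3 plan.py .47 -.248 .246 7 20
```

```text
t 5.93 pos [ 0.472  -0.2481  0.3035] yaw 6.6 tilt 1.207 F [-0.2072 -1.0313  0.4345] w 0.0854
0 [ 0.01 -0.03  1.  ] -0.07
1 [ 0.   -0.04  1.  ] -0.0
2 [ 0.01 -0.03  0.88] -0.0
left [ 0.     -0.      0.0001] -0.008829551000190783
```

```bash
cat > plan.py <<'E'
from h import *
from scipy.spatial.transform import Rotation as R
import sys
# plan.py x y z yaw [rows]: target is of the (shut) fingertip point, 173 mm ahead of TCP; prints rows in tool units
def plan(t,yaw,n=10):
    s=sense(); r=R.from_rotvec(s['tcp_rot']); m=r.as_matrix(); p=np.array(s['tool_pos'])+.173*m[:,2]
    y0=np.degrees(np.arctan2(m[1,1],m[0,1]))
    print('t %.2f'%s['clock'],'tip',p,'yaw %.1f'%y0,'zaxis',m[:,2],'F',s['wrist_force'],'w %.4f'%s['grip_width'])
    d=np.array(t)-p; w=(y0-yaw)/5; print('turn total',round(w,2)); Y=y0
    r=r*R.from_euler('z',y0-yaw,degrees=True)
    u=r.as_matrix().T@d/.02; k=int(np.ceil(abs(u).max())); print('units total',u,'rows',k,'per row',u/max(k,1))
if __name__=='__main__':
    a=list(map(float,sys.argv[1:])); plan(a[:3],a[3])
E
python3 - <<'E'
from h import *
c=capture('top'); s=capture('side')
for x in(c,s): print([(r['xyz'],r['p']) for r in spot_point(x,'spring')])
i=s['image'][200:330,260:420,::-1]; cv2.imwrite('pics/s1.png',cv2.resize(i,None,fx=4,fy=4,interpolation=2))
E
python3 plan.py .4705 -.248 .073 7
```

```text
[([0.4726, -0.2469, 0.054], 0.59)]
[([0.4714, -0.2463, 0.0541], 0.55)]
t 6.13 tip [ 0.4748 -0.2446  0.1304] yaw 6.7 zaxis [ 0.0191  0.0055 -0.9998] F [-0.0152  1.087   0.3959] w 0.0852
turn total -0.06
units total [-0.1536 -0.2906  2.8662] rows 3 per row [-0.0512 -0.0969  0.9554]
```

View pics/s1.png

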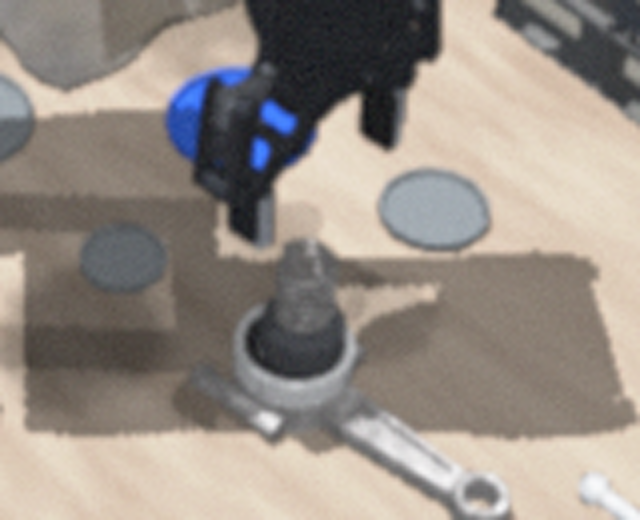

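>>> step_arm(
  series=[-1, -0.1, -0.2, 0.5, 0, -1, 0, 0, 0.7, 0, -1, 0, 0, 0.7, 0, -1, 0, 0, 0.6, 0, -1, 0, 0, 0.3, 0, -1, 0, 0, 0, 0, 0, 0, 0, 0, 0, 1, 0, 0, 0, 0, 1, 0, 0, 0, 0, 1, 0, 0, 0, 0],
)

```text
clock: 6.97
tool_pos: [0.4674, -0.2408, 0.2456]
tcp_rot: [2.071, 2.348, 0.028]
wrist_force: [-0.5, 0.4, -0.2]
grip_width: 0.0387
```

```bash
python3 plan.py .456 -.119 .02 7
```

```text
t 6.97 tip [ 0.4708 -0.2397  0.0727] yaw 7.2 zaxis [ 0.0197  0.0064 -0.9998] F [-0.5405  0.3624 -0.24  ] w 0.0387
turn total 0.03
units total [ 6.0695 -0.0542  2.6566] rows 7 per row [ 0.8671 -0.0077  0.3795]
```

>>> step_arm(
  series=[0, -0.15, 0, 0, 0, 0, -0.15, 0, 0, 0, 0, 0, 0, 0, 0, 0, 0, 0, 0, 0, 0.2, 0, 0, 0, 0, 1, 0, 0, 0, 0, 1, 0, 0, 0, 0, 1, 0, 0, 0, 0, 1, 0, 0, 0, 0, 1, 0, 0, 0, 0],
)

```text
clock: 7.8
tool_pos: [0.4689, -0.2484, 0.2478]
tcp_rot: [2.069, 2.344, 0.028]
wrist_force: [-0.4, -0.7, 1.5]
grip_width: 0.0288
```

```bash
python3 plan.py .456 -.119 .02 7
```

```text
t 7.80 tip [ 0.4729 -0.2477  0.0749] yaw 7.1 zaxis [ 0.023   0.0038 -0.9997] F [-0.3928 -0.6644  1.4857] w 0.0288
turn total 0.03
units total [ 6.4884 -0.1195  2.7475] rows 7 per row [ 0.9269 -0.0171  0.3925]
```

>>> step_arm(
  series=[1, 0, 0, -0.6, 0, 1, 0, 0, -1, 0, 1, 0.3, 0, -0.9, 0, 1, 0.8, 0, 0, 0, 1, 1, 0, 0, 0, 1, 1, 0, 0, 0, 1, 1, 0, 0, 0, 1, 1, 0, 0, 0, 1, 0.7, 0, 0, 0, 1, 0.3, 0, 0, 0],
)

```text
clock: 8.63
tool_pos: [0.4493, -0.1196, 0.2952]
tcp_rot: [2.077, 2.344, 0.028]
wrist_force: [-1.1, 0.5, -1.0]
grip_width: 0.0283
```

```bash
python3 plan.py .456 -.119 .023 7
```

```text
t 8.63 tip [ 0.4526 -0.1184  0.1222] yaw 6.9 zaxis [ 0.0191  0.0069 -0.9998] F [-1.0972  0.4629 -1.0343] w 0.0283
turn total -0.02
units total [-0.0701  0.0651  4.9629] rows 5 per row [-0.014   0.013   0.9926]
```

>>> step_arm(
  series=[1, 0, 0.1, 0.4, 0, 1, 0, 0, 0.8, 0, 1, 0, 0, 0.8, 0, 1, 0, 0, 0.8, 0, 1, 0, 0, 0.8, 0, 1, 0, 0, 0.5, 0, 1, 0, 0, 0.3, 0, 1, 0, 0, 0.1, 0, 1, 0, 0, 0, 0, 1, 0, 0, 0, 0],
)

```text
clock: 9.47
tool_pos: [0.4538, -0.1186, 0.1956]
tcp_rot: [2.073, 2.346, 0.027]
wrist_force: [0.3, -0.2, -0.5]
grip_width: 0.0286
```

```bash
python3 plan.py .456 -.119 .022 7; python3 - <<'E'
from h import *
s=capture('side'); c=capture('top')
i=s['image'][190:320,220:380,::-1]; cv2.imwrite('pics/s2.png',cv2.resize(i,None,fx=4,fy=4,interpolation=2))
for x in(c,s):
  for t in('spring','dish_small'):print(t,[(r['xyz'],r['p']) for r in spot_point(x,t)])
E
```

```text
t 9.47 tip [ 0.4571 -0.1176  0.0226] yaw 7.1 zaxis [ 0.0193  0.0059 -0.9998] F [ 0.2994 -0.243  -0.4617] w 0.0286
turn total 0.02
units total [-0.0623 -0.0648  0.0294] rows 1 per row [-0.0623 -0.0648  0.0294]
spring []
dish_small []
spring [([0.4519, -0.1175, 0.0081], 0.49)]
dish_small [([0.4586, -0.1211, 0.0002], 0.7)]
```

View pics/s2.png

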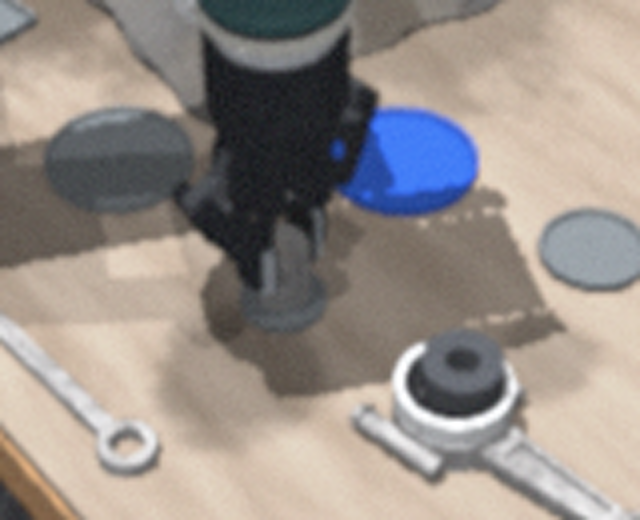

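>>> step_arm(
  series=[1, 0, 0, 0.05, 0, 1, 0, 0, 0.05, 0, 1, 0, 0, 0, 0, 0, 0, 0, 0, 0, 0, 0, 0, 0, 0, 0, 0, 0, 0, 0, -0.5, 0, 0, -0.2, 0, -1, 0, 0, -0.7, 0, -1, 0, 0, -1, 0, -1, 0, 0, -1, 0],
)

```text
clock: 10.6
tool_pos: [0.4513, -0.1181, 0.2521]
tcp_rot: [2.076, 2.35, 0.025]
wrist_force: [0.5, -0.3, 1.1]
grip_width: 0.0851
```

```bash
python3 plan.py .471 -.248 .1 7
```

```text
t 10.60 tip [ 0.4539 -0.1167  0.0791] yaw 7.1 zaxis [ 0.0148  0.0079 -0.9999] F [ 0.4754 -0.3043  1.07  ] w 0.0851
turn total 0.02
units total [-6.6133  0.0658 -1.0843] rows 7 per row [-0.9448  0.0094 -0.1549]
```

>>> step_arm(
  series=[-1, 0, 0, -0.7, 0, -1, -0.5, 0, -0.4, 0, -1, -1, 0, 0, 0, -1, -1, 0, 0, 0, -1, -1, 0, 0, 0, -1, -1, 0, 0, 0, -1, -1, 0, 0, 0, -1, -0.7, 0, 0, 0, -1, -0.4, 0, 0, 0, -1, 0, 0, 0, 0],
)

```text
clock: 11.43
tool_pos: [0.4682, -0.2543, 0.2826]
tcp_rot: [2.066, 2.347, 0.028]
wrist_force: [0.1, -0.6, -0.3]
grip_width: 0.0852
```

```bash
python3 - <<'E'
from h import *
c=capture('top');s=capture('side')
for x in(c,s):
  for t in('spring','collar'):print(t,[(r['xyz'],r['p']) for r in spot_point(x,t)])
E
python3 plan.py .471 -.248 .041 7
```

```text
spring [([0.4572, -0.1161, -0.0006], 0.58)]
collar []
spring [([0.4538, -0.1183, 0.0051], 0.68)]
collar [([0.4705, -0.2505, 0.0342], 0.73), ([0.6177, -0.2033, 0.0024], 0.3)]
t 11.73 tip [ 0.4713 -0.2508  0.1093] yaw 7.4 zaxis [ 0.0214  0.0053 -0.9998] F [-0.2402 -0.4066 -0.6088] w 0.0857
turn total 0.08
units total [ 0.134  -0.0706  3.4157] rows 4 per row [ 0.0335 -0.0176  0.8539]
```

>>> step_arm(
  series=[-1, 0.05, -0.05, 0.5, 0, -1, 0, 0, 0.7, 0, -1, 0, 0, 0.7, 0, -1, 0, 0, 0.7, 0, -1, 0, 0, 0.5, 0, -1, 0, 0, 0.3, 0, -1, 0, 0, 0, 0, -1, 0, 0, 0, 0, -0.5, 0, 0, 0, 0, -0.3, 0, 0, 0, 0],
)

```text
clock: 12.57
tool_pos: [0.4669, -0.2449, 0.2088]
tcp_rot: [2.06, 2.358, 0.029]
wrist_force: [0.1, 0.6, 0.1]
grip_width: 0.0639
```

```bash
python3 plan.py .47 -.249 .041 7
```

```text
t 12.57 tip [ 0.4703 -0.2436  0.0359] yaw 7.7 zaxis [ 0.0196  0.0072 -0.9998] F [0.1103 0.5917 0.0603] w 0.0639
turn total 0.14
units total [-0.2637 -0.0411 -0.2578] rows 1 per row [-0.2637 -0.0411 -0.2578]
```

>>> step_arm(
  series=[-0.3, -0.12, -0.02, -0.15, 0.1, -0.3, -0.1, 0, -0.1, 0, -0.3, 0, 0, 0, 0, 0, 0, 0, 0, 0, 1, 0, 0, 0, 0, 1, 0, 0, 0, 0, 1, 0, 0, 0, 0, 1, 0, 0, 0, 0, 1, 0, 0, 0, 0, 1, 0, 0, 0, 0],
)

```text
clock: 13.4
tool_pos: [0.4676, -0.2506, 0.217]
tcp_rot: [2.069, 2.344, 0.029]
wrist_force: [0.2, -0.3, -0.9]
grip_width: 0.0407
```

```bash
python3 plan.py .617 -.201 .1 7
```

```text
t 13.40 tip [ 0.4716 -0.2499  0.044 ] yaw 7.1 zaxis [ 0.0234  0.0044 -0.9997] F [ 0.2462 -0.3065 -0.93  ] w 0.0407
turn total 0.03
units total [ 1.5433  7.5767 -2.6171] rows 8 per row [ 0.1929  0.9471 -0.3271]
```

>>> step_arm(
  series=[1, 0, 0, -0.4, 0, 1, 0, 0, -0.8, 0, 1, 0, 0, -0.8, 0, 1, 0, 0, -0.4, 0, 1, 0, 0, 0, 0, 1, 0.1, 0.5, 0, 0, 1, 0.2, 0.9, 0, 0, 1, 0.2, 1, 0, 0, 1, 0.2, 1, 0, 0, 1, 0.2, 1, 0, 0],
)

```text
clock: 14.23
tool_pos: [0.5518, -0.2202, 0.2672]
tcp_rot: [2.08, 2.345, 0.027]
wrist_force: [0.4, -0.9, -2.1]
grip_width: 0.041
```

```bash
python3 plan.py .617 -.201 .09 7;  python3 - <<'E'
from h import *
s=capture('side')
i=s['image'][180:310,250:410,::-1]; cv2.imwrite('pics/s3.png',cv2.resize(i,None,fx=4,fy=4,interpolation=2))
E
```

```text
t 14.23 tip [ 0.5547 -0.2188  0.0943] yaw 6.8 zaxis [ 0.0167  0.0083 -0.9998] F [ 0.3829 -0.861  -2.0769] w 0.0410
turn total -0.03
units total [0.5021 3.1977 0.2725] rows 4 per row [0.1255 0.7994 0.0681]
```

View pics/s3.png

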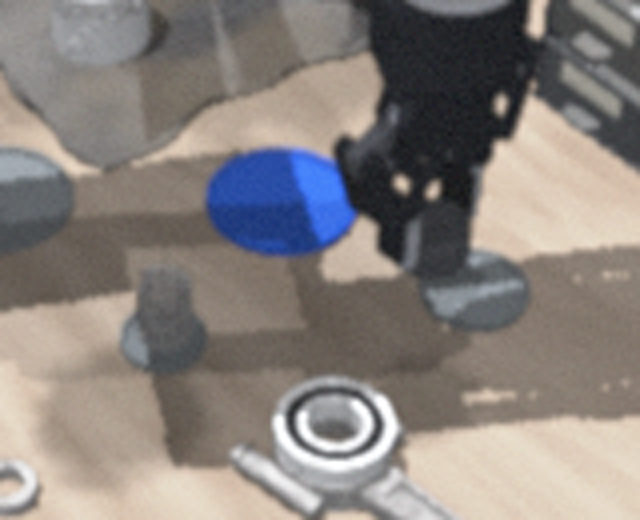

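>>> step_arm(
  series=[1, 0.1, 0.9, 0, 0, 1, 0.1, 0.9, 0, 0, 1, 0.1, 0.7, 0, 0, 1, 0.1, 0.4, 0, 0, 1, 0, 0.2, 0, 0, 1, 0, 0, 0.2, 0, 1, 0, 0, 0.5, 0, 1, 0, 0, 0.5, 0, 1, 0, 0, 0.3, 0, 1, 0, 0, 0, 0],
)

```text
clock: 15.12
tool_pos: [0.6203, -0.1994, 0.2294]
tcp_rot: [2.079, 2.351, 0.029]
wrist_force: [0.6, 1.3, -0.5]
grip_width: 0.0407
```

```bash
python3 plan.py .617 -.201 .012 7
```

```text
t 15.12 tip [ 0.6228 -0.1974  0.0565] yaw 7.0 zaxis [ 0.0144  0.0116 -0.9998] F [ 0.6188  1.2995 -0.5317] w 0.0407
turn total -0.0
units total [-0.167  -0.3453  2.2173] rows 3 per row [-0.0557 -0.1151  0.7391]
```

>>> step_arm(
  series=[1, -0.1, -0.2, 0.3, 0, 1, -0.1, -0.1, 0.5, 0, 1, 0, 0, 0.5, 0, 1, 0, 0, 0.4, 0, 1, 0, 0, 0.2, 0, 1, 0, 0, 0.1, 0, 1, 0, 0, 0, 0, 1, 0, 0, 0, 0, 1, 0, 0, 0, 0, 1, 0, 0, 0, 0],
)

```text
clock: 15.95
tool_pos: [0.6134, -0.205, 0.1846]
tcp_rot: [2.083, 2.35, 0.028]
wrist_force: [1.3, 0.2, -1.1]
grip_width: 0.0408
```

```bash
python3 plan.py .617 -.201 .011 7; python3 - <<'E'
from h import *
s=capture('side')
i=s['image'][180:310,280:440,::-1]; cv2.imwrite('pics/s4.png',cv2.resize(i,None,fx=4,fy=4,interpolation=2))
E
```

```text
t 15.95 tip [ 0.6156 -0.2029  0.0116] yaw 6.9 zaxis [ 0.0127  0.0121 -0.9998] F [ 1.3048  0.1806 -1.1033] w 0.0408
turn total -0.02
units total [0.0877 0.0822 0.0323] rows 1 per row [0.0877 0.0822 0.0323]
```

View pics/s4.png

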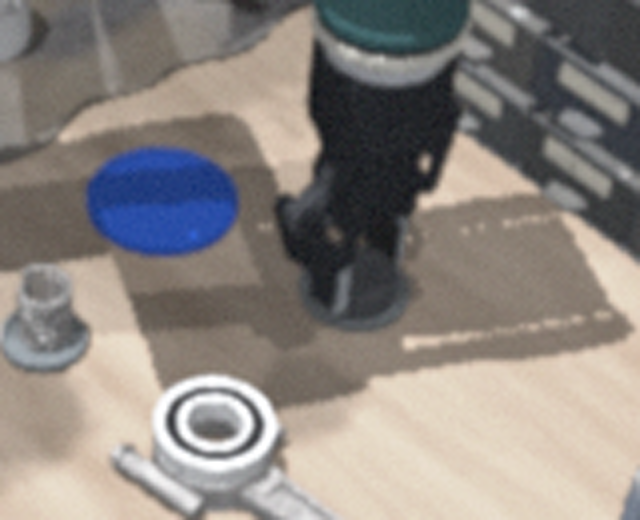

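>>> step_arm(
  series=[1, 0.05, 0.05, 0.05, 0, 1, 0, 0, 0.05, 0, 0.5, 0, 0, 0, 0, -0.3, 0, 0, 0, 0, -1, 0, 0, 0, 0, -1, 0, 0, 0, 0, -1, 0, 0, -0.4, 0, -1, 0, 0, -0.8, 0, -1, 0, 0, -1, 0, -1, 0, 0, -1, 0],
)

```text
clock: 16.83
tool_pos: [0.6123, -0.2036, 0.2471]
tcp_rot: [-2.08, -2.348, -0.024]
wrist_force: [-0.2, -0.2, 0.3]
grip_width: 0.0855
```

```bash
python3 plan.py .47 -.248 .09 7;python3 - <<'E'
from h import *
c=capture('top');s=capture('side')
for x in(c,s):
  for t in('collar','bearing'):print(t,[(r['xyz'],r['p']) for r in spot_point(x,t)])
E
```

```text
t 16.83 tip [ 0.6135 -0.2011  0.0741] yaw 6.9 zaxis [ 0.0065  0.0146 -0.9999] F [-0.1977 -0.1722  0.3144] w 0.0855
turn total -0.02
units total [-1.4411 -7.3984 -0.8756] rows 8 per row [-0.1801 -0.9248 -0.1094]
collar []
bearing []
collar [([0.6201, -0.2037, 0.0018], 0.85)]
bearing [([0.4734, -0.2472, 0.0213], 0.85)]
```

>>> step_arm(
  series=[-1, -0.1, -0.5, -0.4, 0, -1, -0.2, -1, -0.3, 0, -1, -0.2, -1, 0, 0, -1, -0.2, -1, 0, 0, -1, -0.2, -1, 0, 0, -1, -0.2, -1, 0, 0, -1, -0.2, -0.9, 0, 0, -1, -0.1, -0.6, 0, 0, -1, 0, -0.3, 0, 0, -1, 0, 0, 0, 0],
)

```text
clock: 17.97
tool_pos: [0.4571, -0.2491, 0.2544]
tcp_rot: [-2.068, -2.339, -0.019]
wrist_force: [0.1, -0.4, 0.4]
grip_width: 0.0857
```

```bash
python3 - <<'E'
from h import *
c=capture('top');s=capture('side')
for x in(c,s):
  for t in('bearing','con_rod'):print(t,[(r['xyz'],r['p']) for r in spot_point(x,t)])
E
python3 plan.py .4705 -.248 .0205 7
```

```text
bearing []
con_rod []
bearing [([0.4701, -0.2467, 0.0178], 0.88)]
con_rod [([0.4759, -0.3012, -0.0014], 0.94)]
t 18.27 tip [ 0.4589 -0.2456  0.0818] yaw 7.2 zaxis [-0.0044  0.0206 -0.9998] F [-0.211   0.7672 -0.035 ] w 0.0857
turn total 0.03
units total [-0.2549  0.5652  3.0568] rows 4 per row [-0.0637  0.1413  0.7642]
```

>>> step_arm(
  series=[-1, -0.1, 0.3, 0, 0, -1, -0.1, 0.2, 0, 0, -1, -0.1, 0.1, 0.2, 0, -1, 0, 0, 0.5, 0, -1, 0, 0, 0.6, 0, -1, 0, 0, 0.6, 0, -1, 0, 0, 0.5, 0, -1, 0, 0, 0.3, 0, -1, 0, 0, 0, 0, -1, 0, 0, 0, 0],
)

```text
clock: 19.1
tool_pos: [0.477, -0.2526, 0.1946]
tcp_rot: [-2.065, -2.348, -0.02]
wrist_force: [-0.1, -0.7, 1.7]
grip_width: 0.0856
```

```bash
python3 plan.py .4705 -.248 .021 7
```

```text
t 19.10 tip [ 0.4765 -0.2492  0.0216] yaw 7.3 zaxis [-0.0028  0.0197 -0.9998] F [-0.0951 -0.7451  1.7227] w 0.0856
turn total 0.07
units total [ 0.0962 -0.2895  0.0319] rows 1 per row [ 0.0962 -0.2895  0.0319]
```

>>> step_arm(
  series=[-1, 0.05, -0.15, 0.02, 0, -1, 0, -0.1, 0, 0, -1, 0, 0, 0, 0, -0.7, 0, 0, 0, 0, -0.5, 0, 0, 0, 0, 0, 0, 0, 0, 0, 1, 0, 0, 0, 0, 1, 0, 0, 0, 0, 1, 0, 0, 0, 0, 1, 0, 0, 0, 0],
)

```text
clock: 19.93
tool_pos: [0.4715, -0.2526, 0.197]
tcp_rot: [-2.067, -2.35, -0.021]
wrist_force: [0.3, -0.3, -1.6]
grip_width: 0.0581
```

```bash
python3 plan.py .448 .031 .07 7; python3 - <<'E'
from h import *
s=capture('side')
i=s['image'][210:340,260:420,::-1]; cv2.imwrite('pics/s5.png',cv2.resize(i,None,fx=4,fy=4,interpolation=2))
E
```

```text
t 19.93 tip [ 0.4714 -0.2495  0.024 ] yaw 7.3 zaxis [-0.0003  0.0178 -0.9998] F [ 0.2676 -0.2501 -1.5525] w 0.0581
turn total 0.07
units total [14.1013  0.5497 -2.05  ] rows 15 per row [ 0.9401  0.0366 -0.1367]
```

View pics/s5.png

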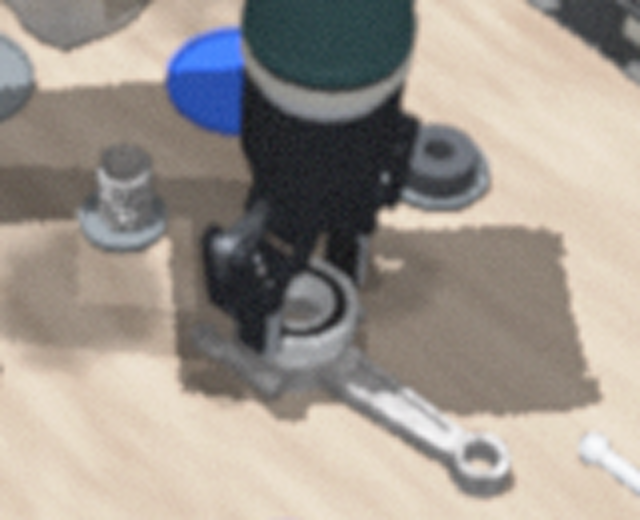

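>>> step_arm(
  series=[1, 0, 0, -0.3, 0, 1, 0, 0, -0.5, 0, 1, 0, 0, -0.7, 0, 1, 0, 0, -0.9, 0, 1, 0, 0, -0.8, 0, 1, 0.2, 0, -0.5, 0, 1, 0.6, 0, 0, 0, 1, 0.9, 0, 0, 0, 1, 1, 0, 0, 0, 1, 1, 0, 0, 0],
)

```text
clock: 20.82
tool_pos: [0.4621, -0.1793, 0.279]
tcp_rot: [-2.075, -2.347, -0.021]
wrist_force: [0.3, 0.2, -2.6]
grip_width: 0.058
```

```bash
python3 plan.py .448 .031 .085 7
```

```text
t 20.82 tip [ 0.4625 -0.1765  0.106 ] yaw 7.0 zaxis [ 0.0026  0.016  -0.9999] F [ 0.2825  0.1622 -2.5938] w 0.0580
turn total 0.01
units total [10.3708  0.5393  1.2148] rows 11 per row [0.9428 0.049  0.1104]
```

>>> step_arm(
  series=[1, 1, 0.05, 0, 0, 1, 1, 0.05, 0, 0, 1, 1, 0.05, 0, 0, 1, 1, 0.05, 0, 0, 1, 1, 0.05, 0, 0, 1, 1, 0.05, 0, 0, 1, 1, 0.05, 0, 0, 1, 1, 0.05, 0.2, 0, 1, 0.8, 0, 0.3, 0, 1, 0.5, 0, 0.3, 0],
)

```text
clock: 21.65
tool_pos: [0.4364, 0.0259, 0.2642]
tcp_rot: [-2.068, -2.341, -0.02]
wrist_force: [0.0, -0.6, -2.2]
grip_width: 0.0583
```

```bash
python3 plan.py .448 .031 .007 7
```

```text
t 21.65 tip [0.4355 0.0296 0.0912] yaw 7.1 zaxis [-0.0051  0.0217 -0.9998] F [ 0.0116 -0.6192 -2.164 ] w 0.0583
turn total 0.02
units total [-0.1021  0.6378  4.2092] rows 5 per row [-0.0204  0.1276  0.8418]
```

>>> step_arm(
  series=[1, -0.2, 0.2, 0, 0, 1, -0.1, 0.2, 0.3, 0, 1, 0, 0.1, 0.6, 0, 1, 0, 0, 0.7, 0, 1, 0, 0, 0.7, 0, 1, 0, 0, 0.5, 0, 1, 0, 0, 0.3, 0, 1, 0, 0, 0, 0, 1, 0, 0, 0, 0, 1, 0, 0, 0, 0],
)

```text
clock: 22.48
tool_pos: [0.4467, 0.0232, 0.1974]
tcp_rot: [-2.066, -2.342, -0.02]
wrist_force: [-0.4, -1.1, -1.7]
grip_width: 0.0583
```

```bash
python3 plan.py .448 .031 .007 7
```

```text
t 22.48 tip [0.4457 0.0269 0.0244] yaw 7.2 zaxis [-0.0054  0.0218 -0.9997] F [-0.3666 -1.0733 -1.7102] w 0.0583
turn total 0.04
units total [0.1678 0.1406 0.8733] rows 1 per row [0.1678 0.1406 0.8733]
```

>>> step_arm(
  series=[1, 0.1, 0.1, 0.1, 0, 1, 0.05, 0, 0.2, 0, 1, 0, 0, 0.2, 0, 1, 0, 0, 0.2, 0, 1, 0, 0, 0.1, 0, 1, 0, 0, 0, 0, 1, 0, 0, 0, 0, 1, 0, 0, 0, 0, 1, 0, 0, 0, 0, 1, 0, 0, 0, 0],
)

```text
clock: 23.32
tool_pos: [0.4495, 0.0269, 0.1816]
tcp_rot: [-2.068, -2.345, -0.024]
wrist_force: [-0.4, 0.4, -2.4]
grip_width: 0.0581
```

```bash
python3 plan.py .448 .031 .007 7; python3 - <<'E'
from h import *
s=capture('side')
i=s['image'][165:295,180:340,::-1]; cv2.imwrite('pics/s6.png',cv2.resize(i,None,fx=4,fy=4,interpolation=2))
E
```

```text
t 23.32 tip [0.4494 0.0306 0.0087] yaw 7.2 zaxis [-0.0011  0.0214 -0.9998] F [-0.3535  0.4378 -2.3882] w 0.0581
turn total 0.04
units total [ 0.0241 -0.0652  0.0834] rows 1 per row [ 0.0241 -0.0652  0.0834]
```

View pics/s6.png

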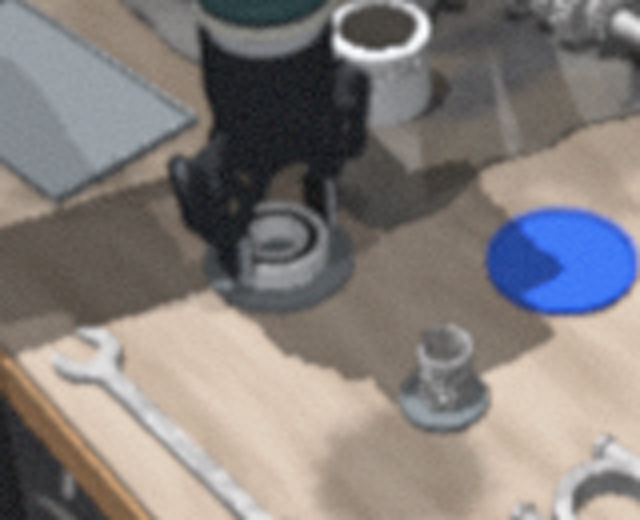

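>>> step_arm(
  series=[1, 0, -0.05, 0.05, 0, 1, 0, 0, 0.04, 0, 0.3, 0, 0, 0, 0, -0.5, 0, 0, 0, 0, -1, 0, 0, 0, 0, -1, 0, 0, 0, 0, -1, 0, 0, -0.4, 0, -1, 0, 0, -0.8, 0, -1, 0, 0, -1, 0, -1, 0, 0, -1, 0],
)

```text
clock: 24.2
tool_pos: [0.4472, 0.0254, 0.2444]
tcp_rot: [-2.065, -2.34, -0.018]
wrist_force: [-0.2, 0.2, -0.4]
grip_width: 0.0855
```

```bash
python3 - <<'E'
from h import *
c=capture('top');s=capture('side')
for x in(c,s):
  for t in('bearing','dish_large','con_rod'):print(t,[(r['xyz'],r['p']) for r in spot_point(x,t)])
o=np.hstack([cv2.resize(x['image'][v:v+100,u:u+130,::-1],(400,308),interpolation=2) for x,u,v in((c,310,170),(s,280,250))])
cv2.imwrite('pics/s7.png',o)
E
python3 plan.py .477 -.3 .07 7
```

```text
bearing [([0.5963, 0.1177, 0.004], 0.4)]
dish_large [([0.3564, -0.3677, 0.0001], 0.86), ([0.5831, -0.0791, -0.0034], 0.58), ([0.449, 0.0285, -0.0037], 0.57), ([0.4535, -0.1205, 0.0013], 0.52)]
con_rod [([0.4827, -0.2915, -0.0013], 0.55)]
bearing [([0.4541, 0.0325, 0.0003], 0.62)]
dish_large [([0.3602, -0.3638, 0.0034], 0.86), ([0.4492, 0.0336, -0.0017], 0.85), ([0.5842, -0.0755, -0.0025], 0.78)]
con_rod [([0.4733, -0.2962, -0.0009], 0.7)]
t 24.60 tip [0.4457 0.0293 0.0698] yaw 7.2 zaxis [-0.0081  0.0221 -0.9997] F [ 0.2519 -0.0129 -0.307 ] w 0.0854
turn total 0.03
units total [-16.529   -0.4538  -0.3851] rows 17 per row [-0.9723 -0.0267 -0.0227]
```

View pics/s7.png

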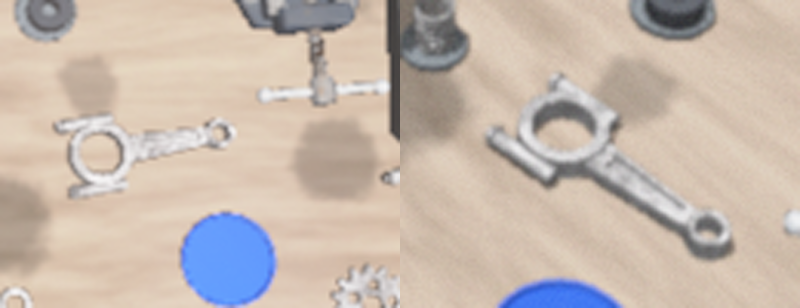

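```bash
python3 - <<'E'
from h import *
c=capture('top');s=capture('side')
for x,b,e in((c,(342.2,219.7),(380.8,213.2)),(s,(334.6,290.6),(380.1,324.1))):
  B=ray(x,*b,.018);E=ray(x,*e,.016);d=B-E;u=d[:2]/np.linalg.norm(d[:2]);print(B,E,np.degrees(np.arctan2(d[1],d[0])),np.linalg.norm(d[:2]),'origin',B[:2]-.048*u,'grasp',B[:2]-.042*u)
E
```

```text
[ 0.4662 -0.2433  0.018 ] [ 0.4832 -0.3619  0.016 ] 98.18353695910916 0.11987104235412938 origin [ 0.473  -0.2908] grasp [ 0.4721 -0.2849]
[ 0.4696 -0.2496  0.018 ] [ 0.4833 -0.367   0.016 ] 96.65201002122815 0.11824841470073535 origin [ 0.4751 -0.2973] grasp [ 0.4744 -0.2913]
```

>>> step_arm(
  series=[-1, -0.4, 0, -0.3, 0, -1, -0.8, 0, -0.2, 0, -1, -1, 0, 0, 0, -1, -1, 0, 0, 0, -1, -1, 0, 0, 0, -1, -1, 0, 0, 0, -1, -1, 0, 0, 0, -1, -1, 0, 0, 0, -1, -1, 0, 0, 0, -1, -1, 0, 0, 0],
)

```text
clock: 25.53
tool_pos: [0.4696, -0.1663, 0.2481]
tcp_rot: [-2.052, -2.342, -0.011]
wrist_force: [0.1, 0.7, -0.0]
grip_width: 0.0849
```

```bash
python3 plan.py .4764 -.2906 .05 7.2
```

```text
t 25.53 tip [ 0.4669 -0.1622  0.0752] yaw 7.6 zaxis [-0.0158  0.0236 -0.9996] F [ 0.1074  0.6597 -0.047 ] w 0.0849
turn total 0.07
units total [-6.4574 -0.3166  1.0984] rows 7 per row [-0.9225 -0.0452  0.1569]
```

>>> step_arm(
  series=[-1, -1, 0, 0, 0.1, -1, -1, 0, 0, 0, -1, -1, 0, 0, 0, -1, -1, 0, 0, 0, -1, -0.9, 0, 0, 0, -1, -0.6, -0.1, 0, 0, -1, -0.4, -0.1, 0.2, 0, -1, -0.2, 0, 0.4, 0, -1, 0, 0, 0.3, 0, -1, 0, 0, 0, 0],
)

```text
clock: 26.37
tool_pos: [0.4784, -0.3022, 0.2252]
tcp_rot: [-2.068, -2.327, -0.009]
wrist_force: [1.1, 0.6, 0.1]
grip_width: 0.0855
```

```bash
python3 plan.py .4764 -.2906 .004 7.2
```

```text
t 26.37 tip [ 0.4754 -0.2981  0.0522] yaw 6.8 zaxis [-0.0174  0.0233 -0.9996] F [1.128  0.6249 0.0503] w 0.0855
turn total -0.09
units total [0.3065 0.1328 2.4191] rows 3 per row [0.1022 0.0443 0.8064]
```

>>> step_arm(
  series=[-1, 0.1, 0.05, 0.3, 0, -1, 0.1, 0.05, 0.5, 0, -1, 0, 0, 0.5, 0, -1, 0, 0, 0.5, 0, -1, 0, 0, 0.3, 0, -1, 0, 0, 0.1, 0, -1, 0, 0, 0, 0, -1, 0, 0, 0, 0, -1, 0, 0, 0, 0, -1, 0, 0, 0, 0],
)

```text
clock: 27.2
tool_pos: [0.4782, -0.2913, 0.1745]
tcp_rot: [-2.058, -2.326, -0.009]
wrist_force: [-0.2, -0.2, -0.5]
grip_width: 0.0853
```

```bash
python3 plan.py .4764 -.2906 .005 7.2
```

```text
t 27.20 tip [ 0.4743 -0.2864  0.0016] yaw 7.0 zaxis [-0.0227  0.0281 -0.9993] F [-0.1597 -0.2437 -0.5131] w 0.0853
turn total -0.04
units total [-0.2159  0.0758 -0.1776] rows 1 per row [-0.2159  0.0758 -0.1776]
```

>>> step_arm(
  series=[-1, -0.1, 0.07, -0.1, 0, -1, -0.07, 0, -0.05, 0, -0.5, 0, 0, 0, 0, -0.2, 0, 0, 0, 0, 0, 0, 0, 0, 0, 0.3, 0, 0, 0, 0, 1, 0, 0, 0, 0, 1, 0, 0, 0, 0, 1, 0, 0, 0, 0, 1, 0, 0, 0, 0],
)

```text
clock: 28.03
tool_pos: [0.4808, -0.296, 0.1801]
tcp_rot: [-2.061, -2.329, -0.009]
wrist_force: [0.0, -0.9, 0.4]
grip_width: 0.024
```

```bash
python3 plan.py .4764 -.2906 .07 7.2
```

```text
t 28.03 tip [ 0.4774 -0.2917  0.0072] yaw 7.0 zaxis [-0.0195  0.025  -0.9995] F [ 0.0174 -0.9428  0.3841] w 0.0240
turn total -0.04
units total [ 0.1477 -0.0961 -3.1372] rows 4 per row [ 0.0369 -0.024  -0.7843]
```

>>> step_arm(
  series=[1, 0, 0, -0.3, 0, 1, 0, 0, -0.5, 0, 1, 0, 0, -0.7, 0, 1, 0, 0, -0.9, 0, 1, 0, 0, -1, 0, 1, 0, 0, -0.9, 0, 1, 0, 0, -0.6, 0, 1, 0.3, 0, -0.3, 0, 1, 0.6, 0, 0, 0, 1, 0.9, 0, 0, 0],
)

```text
clock: 28.87
tool_pos: [0.477, -0.2619, 0.2909]
tcp_rot: [-2.061, -2.322, -0.008]
wrist_force: [0.9, 0.2, -3.9]
grip_width: 0.024
```

```bash
python3 plan.py .4135 .275 .1 7; python3 - <<'E'
from h import *
s=capture('side')
i=s['image'][180:310,260:420,::-1]; cv2.imwrite('pics/s8.png',cv2.resize(i,None,fx=4,fy=4,interpolation=2))
E
```

```text
t 28.87 tip [ 0.4728 -0.257   0.118 ] yaw 6.8 zaxis [-0.0241  0.0283 -0.9993] F [ 0.8874  0.1952 -3.8551] w 0.0240
turn total -0.03
units total [26.7247  0.3186  1.7255] rows 27 per row [0.9898 0.0118 0.0639]
```

View pics/s8.png

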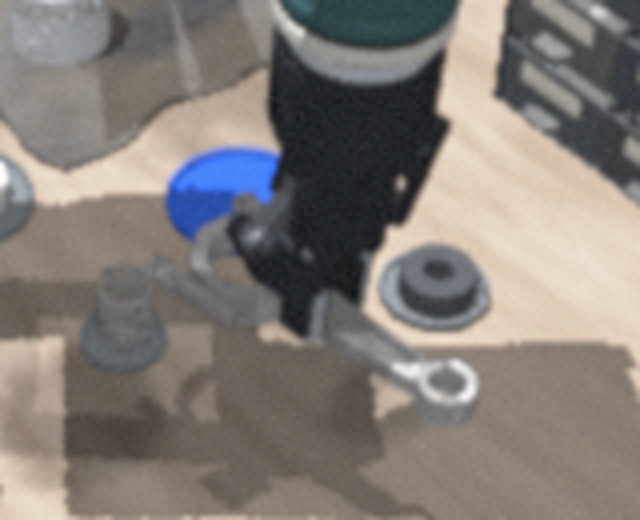

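>>> step_arm(
  series=[1, 1, 0, 0, 0, 1, 1, 0, 0, 0, 1, 1, 0, 0, 0, 1, 1, 0, 0, 0, 1, 1, 0, 0, 0, 1, 1, 0, 0, 0, 1, 1, 0, 0, 0, 1, 1, 0, 0, 0, 1, 1, 0, 0, 0, 1, 1, 0, 0, 0],
)

```text
clock: 29.75
tool_pos: [0.4366, -0.0348, 0.29]
tcp_rot: [-2.037, -2.3, -0.001]
wrist_force: [0.5, 0.7, -3.5]
grip_width: 0.0246
```

>>> step_arm(
  series=[1, 1, 0, 0, 0, 1, 1, 0, 0, 0, 1, 1, 0, 0, 0, 1, 1, 0, 0, 0, 1, 1, 0, 0, 0, 1, 1, 0, 0, 0, 1, 1, 0, 0, 0, 1, 1, 0, 0, 0, 1, 1, 0, 0, 0, 1, 1, 0, 0, 0],
)

```text
clock: 30.58
tool_pos: [0.3879, 0.183, 0.2932]
tcp_rot: [-2.013, -2.287, 0.029]
wrist_force: [0.5, -1.0, -4.1]
grip_width: 0.0239
```

```bash
python3 plan.py .4135 .275 .06 7
```

```text
t 30.58 tip [0.3735 0.1914 0.121 ] yaw 7.4 zaxis [-0.0831  0.0483 -0.9954] F [ 0.5453 -1.0134 -4.0607] w 0.0239
turn total 0.08
units total [3.7335 2.7206 3.0734] rows 4 per row [0.9334 0.6802 0.7683]
```

>>> step_arm(
  series=[1, 0.7, 0.3, 0, 0, 1, 0.6, 0.4, 0, 0, 1, 0.6, 0.4, 0, 0, 1, 0.5, 0.4, 0, 0, 1, 0.4, 0.4, 0, 0, 1, 0.3, 0.3, 0, 0, 1, 0.2, 0.2, 0, 0, 1, 0, 0.1, 0, 0, 1, 0, 0, 0, 0, 1, 0, 0, 0, 0],
)

```text
clock: 31.42
tool_pos: [0.4158, 0.2643, 0.2868]
tcp_rot: [-1.995, -2.287, 0.055]
wrist_force: [-0.2, -0.5, -4.1]
grip_width: 0.0237
```

```bash
python3 plan.py .4135 .275 .06 7; python3 -c "
from h import *;print(sense()['joint_pos'],sense()['joint_vel'])"
```

```text
t 31.42 tip [0.3979 0.2715 0.1149] yaw 8.0 zaxis [-0.1035  0.042  -0.9937] F [-0.2037 -0.4958 -4.0901] w 0.0237
turn total 0.19
units total [-0.0668  1.0598  2.6552] rows 3 per row [-0.0223  0.3533  0.8851]
[0.3937 0.3729 1.8443 0.0931 1.0062 0.2046] [-0.0081  0.0039 -0.0008 -0.0054  0.0031 -0.0018]
```

>>> step_arm(
  series=[1, 0, 0.2, 0.1, 0.1, 1, 0, 0.3, 0.3, 0.1, 1, 0, 0.3, 0.4, 0, 1, 0, 0.2, 0.5, 0, 1, 0, 0.1, 0.5, 0, 1, 0, 0, 0.4, 0, 1, 0, 0, 0.3, 0, 1, 0, 0, 0.2, 0, 1, 0, 0, 0, 0, 1, 0, 0, 0, 0],
)

```text
clock: 32.25
tool_pos: [0.433, 0.2672, 0.2231]
tcp_rot: [-2.02, -2.263, 0.063]
wrist_force: [-0.3, -1.1, -4.0]
grip_width: 0.024
```

```bash
python3 plan.py .4135 .275 .02 7; python3 - <<'E'
from h import *
s=capture('side');c=capture('top')
o=np.hstack([cv2.resize(x['image'][v:v+100,u:u+130,::-1],(400,308),interpolation=2) for x,u,v in((c,110,190),(s,125,125))])
cv2.imwrite('pics/s9.png',o)
E
```

```text
t 32.25 tip [0.4145 0.2742 0.0512] yaw 6.6 zaxis [-0.1072  0.0402 -0.9934] F [-0.3074 -1.1031 -3.9589] w 0.0240
turn total -0.07
units total [-0.037   0.1161  1.5586] rows 2 per row [-0.0185  0.058   0.7793]
```

View pics/s9.png

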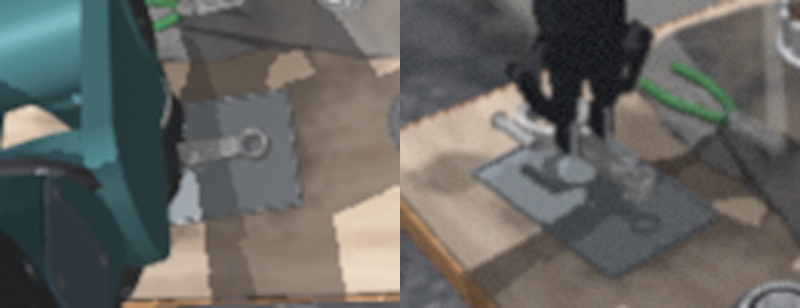

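>>> step_arm(
  series=[1, 0, 0.05, 0.2, 0, 1, 0, 0.05, 0.3, 0, 1, 0, 0, 0.3, 0, 1, 0, 0, 0.3, 0, 1, 0, 0, 0.2, 0, 1, 0, 0, 0.1, 0, 1, 0, 0, 0, 0, 1, 0, 0, 0, 0, 1, 0, 0, 0, 0, 1, 0, 0, 0, 0],
)

```text
clock: 33.18
tool_pos: [0.4327, 0.2693, 0.1938]
tcp_rot: [-2.021, -2.265, 0.058]
wrist_force: [-0.6, 0.1, -3.6]
grip_width: 0.0239
```

```bash
python3 plan.py .4135 .275 .014 7
```

```text
t 33.18 tip [0.4147 0.2765 0.0218] yaw 6.7 zaxis [-0.1037  0.0417 -0.9937] F [-0.6182  0.0519 -3.5974] w 0.0239
turn total -0.07
units total [-0.088  -0.0315  0.3931] rows 1 per row [-0.088  -0.0315  0.3931]
```

Lower gently until the tray takes some weight.

>>> step_arm(
  series=[1, -0.05, 0, 0.05, 0, 1, 0, 0, 0.07, 0, 1, 0, 0, 0.07, 0, 1, 0, 0, 0.07, 0, 1, 0, 0, 0.05, 0, 1, 0, 0, 0, 0, 1, 0, 0, 0, 0, 1, 0, 0, 0, 0, 1, 0, 0, 0, 0, 1, 0, 0, 0, 0],
)

```text
clock: 34.02
tool_pos: [0.4325, 0.2686, 0.1876]
tcp_rot: [-2.022, -2.266, 0.056]
wrist_force: [-0.8, -0.7, -3.8]
grip_width: 0.0242
```

```bash
python3 plan.py .4135 .275 .012 7
```

```text
t 34.02 tip [0.4149 0.2759 0.0157] yaw 6.7 zaxis [-0.1022  0.0423 -0.9939] F [-0.7646 -0.666  -3.8373] w 0.0242
turn total -0.07
units total [-0.0469 -0.055   0.1867] rows 1 per row [-0.0469 -0.055   0.1867]
```

>>> step_arm(
  series=[1, 0, 0, 0.05, 0, 1, 0, 0, 0.05, 0, 1, 0, 0, 0.05, 0, 1, 0, 0, 0, 0, 1, 0, 0, 0, 0, 1, 0, 0, 0, 0, 1, 0, 0, 0, 0, 1, 0, 0, 0, 0, 1, 0, 0, 0, 0, 1, 0, 0, 0, 0],
)

```text
clock: 34.85
tool_pos: [0.4324, 0.2688, 0.1845]
tcp_rot: [-2.022, -2.266, 0.055]
wrist_force: [0.1, 0.0, -3.7]
grip_width: 0.0243
```

>>> step_arm(
  series=[1, 0, 0, 0.05, 0, 1, 0, 0, 0.04, 0, 1, 0, 0, 0.04, 0, 1, 0, 0, 0, 0, 1, 0, 0, 0, 0, 1, 0, 0, 0, 0, 1, 0, 0, 0, 0, 1, 0, 0, 0, 0, 1, 0, 0, 0, 0, 1, 0, 0, 0, 0],
)

```text
clock: 35.68
tool_pos: [0.4322, 0.2689, 0.1837]
tcp_rot: [-2.022, -2.267, 0.054]
wrist_force: [-0.8, 0.5, -3.1]
grip_width: 0.0242
```

>>> step_arm(
  series=[0.4, 0, 0, 0, 0, 0.2, 0, 0, 0, 0, 0, 0, 0, 0, 0, -0.2, 0, 0, 0, 0, -0.2, 0, 0, 0, 0, -0.2, 0, 0, -0.2, 0, -0.2, 0, 0, -0.5, 0, -0.2, 0, 0, -0.8, 0, -0.4, 0, 0, -1, 0, -0.4, 0, 0, -1, 0],
)

```text
clock: 36.52
tool_pos: [0.4383, 0.2654, 0.2547]
tcp_rot: [-2.02, -2.264, 0.062]
wrist_force: [-0.1, -0.2, 0.7]
grip_width: 0.0596
```

>>> step_arm(
  series=[-0.4, 0, 0, -1, 0, -0.4, 0, 0, -1, 0, -0.4, -0.5, 0, -1, 0, -0.4, -1, 0, -1, 0, -0.4, -1, 0, -0.5, 0, -0.4, -1, 0, 0, 0, -0.4, -1, 0, 0, 0, -0.4, -1, 0, 0, 0, -0.4, -0.5, 0, 0, 0, -0.4, 0, 0, 0, 0],
)

```text
clock: 37.35
tool_pos: [0.4633, 0.1382, 0.3577]
tcp_rot: [-2.025, -2.276, 0.037]
wrist_force: [0.4, 0.5, -0.8]
grip_width: 0.0602
```

```bash
python3 - <<'E'
from h import *
s=capture('side');c=capture('top'); st=sense(); print(st['tool_pos'],st['wrist_force'],st['joint_vel'])
for n,x in(('top',c),('side',s)):
  for t in 'spring dish_small collar dish_middle bearing dish_large con_rod rod_tray piston pliers'.split(): print(n,t,[(np.round(r['xyz'],4).tolist(),round(r['p'],2)) for r in spot_point(x,t)][:3])
a=cv2.resize(c['image'][155:285,125:345,::-1],(500,295),interpolation=2); b=cv2.resize(s['image'][140:300,140:400,::-1],(490,302),interpolation=2)
o=np.zeros((597,500,3),np.uint8);o[:295]=a;o[295:,:490]=b;cv2.imwrite('pics/f1.png',o)
E
```

```text
[0.4632 0.1396 0.3575] [0.3287 0.8038 0.4707] [ 0.0222  0.0096 -0.0001  0.0061 -0.0026  0.0022]
top spring [([0.4568, -0.1148, 0.0002], 0.37), ([0.5645, 0.3098, 0.0032], 0.32)]
top dish_small [([0.4563, -0.1206, 0.0012], 0.49)]
top collar [([0.6127, -0.2077, 0.0029], 0.45)]
top dish_middle [([0.6195, -0.1968, 0.0017], 0.64)]
top bearing [([0.4478, 0.0332, 0.0061], 0.76)]
top dish_large [([0.4476, 0.029, -0.0019], 0.61), ([0.583, -0.0756, -0.0038], 0.59)]
top con_rod [([0.4204, 0.2759, 0.0032], 0.71)]
top rod_tray [([0.4179, 0.2705, 0.0024], 0.68), ([0.4206, 0.2739, 0.0042], 0.26)]
top piston [([0.5971, 0.121, -0.0001], 0.73)]
top pliers [([0.5639, 0.3066, 0.0021], 0.59)]
side spring [([0.4557, -0.1172, 0.0047], 0.57)]
side dish_small [([0.4574, -0.1188, 0.0038], 0.75), ([0.5667, 0.3042, 0.0014], 0.48)]
side collar [([0.6189, -0.2023, 0.0009], 0.61)]
side dish_middle [([0.6202, -0.2009, 0.0003], 0.65)]
side bearing [([0.4539, 0.0333, 0.0043], 0.93)]
side dish_large [([0.5836, -0.0751, -0.002], 0.87), ([0.3616, -0.3672, 0.0027], 0.74), ([0.4488, 0.0326, -0.0006], 0.68)]
side con_rod [([0.4147, 0.2694, -0.0009], 0.93), ([0.4586, -0.1221, 0.0011], 0.73)]
side rod_tray [([0.4109, 0.2715, 0.0015], 0.57)]
side piston [([0.5899, 0.1249, 0.0025], 0.61)]
side pliers [([0.4516, 0.0316, -0.0007], 0.68), ([0.5642, 0.302, 0.0043], 0.61)]
```

View pics/f1.png

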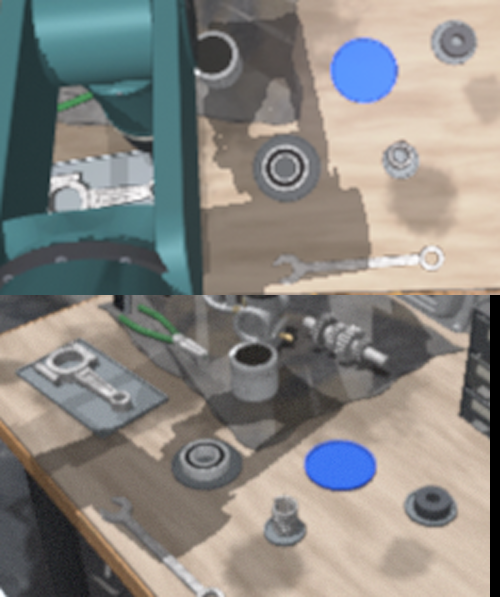

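```bash
python3 - <<'E'
from h import *
c=capture('side'); print(sense()['joint_vel'],sense()['wrist_force'])
print(finish_job())
E
```

```text
[-0.0001  0.0001  0.0001 -0.0017  0.001  -0.0002] [ 1.1512 -0.0015 -0.3024]
the job is handed in; nothing more can be done
None
```

I took the stack apart and laid out all four parts: spring in the small grey dish, collar in the middle one, bearing in the large grey one, and connecting rod lengthwise in the tray. The job is handed in after about 38 s; it reports no verdict.

- **Positions:** In the last pictures all four parts look flat and let go, with the gripper clear and at rest. The networks' side view puts each part within about 6 mm of its holder's centre.
- **One disagreement:** A low-confidence top-view detection (p 0.45) put the collar about 13 mm from the dish centre, which is over the limit. The pictures and the side view show it seated near the centre. The dish would allow only 7 mm of play, so I trusted those.
- **Piston and pliers:** They showed at their starting places, within the measuring error.
- **Arm tilt:** The tool had drifted to about 6° of tilt by the time the rod was placed. The rod touched down gently and settled flat when released.

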